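# Stagger rinsed trays over the drip tray

### The job

Stack the two rinsed long trays on the spouted drip tray, staggered so that they can drain and dry. Set either one flat on the drip tray, shifted lengthwise away from the spout by one end pocket (about 40 mm), so that its end rests on the cross lip and the spout-end pocket stays open; then set the other flat on that one, shifted back by the same amount so that it is straight above the drip tray. Keep the trays parallel and side walls in line, leave the drip tray where it stands and do not disturb the short tray.

Things in the scene. Friction and masses are not known exactly. Their poses are not given: they have to be found in the camera images.
- drip_tray_center (a point): Drip tray, 150 mm long (own x), 60 wide (y), 44 high; grey plastic, open-topped, 4 mm walls; two 10 mm thick cross lips flush with the rim, 35 mm either side of the middle, part off two end pockets, so a tray set on top lies flat. 0.35 kg, loose; the only one with a pouring spout, jutting 22 mm from one end. Point: its centre, 22 mm above its underside; own +x points to the spout end, z up. Turned any way.
- tray_a_center (a point): Loose long tray, 150 mm long (own x), 60 wide (y), 44 high; grey plastic, open-topped, 4 mm walls; two 10 mm thick cross lips flush with the rim, 35 mm either side of the middle, part off two end pockets, so a tray set on top lies flat. Ends alike, no spout, about 0.14 kg; can be gripped across its width. Point: its centre, 22 mm above its underside. Starts left or right of the drip tray.
- tray_b_center (a point): Loose long tray, 150 mm long (own x), 60 wide (y), 44 high; grey plastic, open-topped, 4 mm walls; two 10 mm thick cross lips flush with the rim, 35 mm either side of the middle, part off two end pockets, so a tray set on top lies flat. Ends alike, no spout, about 0.14 kg; can be gripped across its width. Point: its centre, 22 mm above its underside. Starts left or right of the drip tray.
- short_tray_center (a point): Bystander: a short tray of the same make, 100 mm long, 60 mm wide, 44 mm high, with one cross lip in the middle, no spout. Not to be used. This point is its centre, half-way up.

How it is judged:
By the outcome, as a careful person would: the job done as asked, in the order asked, and still so for the second after the job is handed in, with the robot touching nothing.
It also fails if it takes over 58 s, if anything falls off the work surface, if the arm or the gripper's body presses on something with over 40 N, if the wrist force passes 120 N, or if a joint passes its speed limit or range.

### The arm

A 6-joint arm with a two-finger parallel gripper is mounted at the origin on the work surface. World frame = base frame: x ahead of the robot, y to its left, z up, the work surface at z = 0. Lengths are in m, angles in rad, forces in N, time in s.
With the tool pointing down it reaches from about 0.35 to 0.925 m from the base axis. Payload 6.4 kg.
Tool frame: the origin (TCP) lies midway between the tips of the shut fingers; the grasp point (between the pads) lies 19 mm behind it; z points along the fingers, y is the direction in which the jaws open and shut (so a half turn about z gives the same grasp; the last joint's range is limited). The gripper opens to 85 mm and grips with 20 to 120 N. Pads are 22 mm wide; open, the fingers measure 114 mm over their backs; the gripper's body (76 mm by 85 mm) begins 54 mm behind the grasp point. The pads swing forward as they close: fully open they stand 13 mm farther back than shut.
Start: joints at [1.075, 0.245, 1.558, -0, 1.339, -0.174], TCP at [0.206, 0.617, 0.231] pointing down, gripper open.
Joint ranges: [-3.13, 3.13], [-1.02, 2.26], [0.13, 2.54], [-0.95, 4.09], [0.21, 2.88], [-2.74, 2.74]. Speed limits (rad/s): [2.57, 2.57, 3.14, 3.14, 3.14, 3.14].

### API

Orientations are given as a unit quaternion [x, y, z, w].
In Python, from plant import observe, get_image, job_done, search_frame, outline_of, place_of gives the robot as it stands.
- The arm moves only by the shell command python3 -m crank 'ROWS'. ROWS is JSON, a list of rows, each a list of 3 entries, a list of its own where there are three numbers: the turn, a rotation vector about the tool's x, y, z in units of pi rad (1.0 is pi rad), then the shift along the tool's x, y, z in units of 200 mm (1.0 is 200 mm), then the gripper's target within -1 to 1 (shut at 1, half-way at 0, fully open at -1). In form: [[[wx, wy, wz], [dx, dy, dz], fingers], ...]. A call has exactly 8 rows; each row shifts and turns the commanded pose from where the row before left it, along the tool's axes as they then stand; what a row does not reach is not made up. A row lasts 1/12 s, in which the tool goes at most 41.7 mm and 7.16 degrees, less where a joint would pass 70% of its speed; a pose out of reach is approached as far as the arm can. A call with a number of a shift or a turn outside -1 to 1 is refused whole. A call with a gripper value outside its range is refused whole. The fingers move at their own pace and stop on an object; the grip force is fixed at half the most. Time passes only in rows, so rows that do not move let the fingers close, or fill a call up. It gives the time, the measured TCP pose, the force and the opening at its end, in the units of the state.
- observe(): the state, without advancing time (a new reading comes with each control period).
- get_image(name): name is "scene" or "top"; returns a dict with "img" (420x560x3 uint8, red, green, blue), "range_z" (420x560 float32, m along the optical axis (not along the pixel's ray), 0 where there is no reading), "intrinsics" (3x3 intrinsics, pixels), "R" (3x3) and "t" (3): a world point X has camera coordinates R X + t. Camera axes: x right, y down, z forward; pixel columns grow to the right and rows downward; lengths in m; the calibration is good to about 2 mm. A picture is of the moment at which its call begins.
- job_done(): hands the job in, once; it reports no verdict.
Trained networks look in a picture, given as the dict that the camera call returned (one of the last four; its "shot" number tells which), for a name from the list of things; names that differ only in an ending like _2 or _b are one class to them, and where a whole thing is asked for, a point or a joint stands for the part that bears it (a point fixed in the world has none). Each returns a list of dicts, best first, with "confidence" (0 to 1); they miss things now and then, are a little off and sometimes report something else, mostly with a low value. They report only what shows in the picture. A call takes as long as a camera call.
- search_frame(label, picture): "point" ([column, row] in pixels, amid what is visible of it).
- outline_of(label, picture): "mask" (420x560 bool, what is visible of it) and "point" ([column, row] in pixels, amid what is visible of it).
- place_of(label, picture): "point" ([column, row] in pixels: a listed point, or the origin of a listed thing).
The state is a dict: "time": time; "joint_pos": joint angles; "joint_velocities": joint speeds; "joint_efforts": joint torques, N m; "eef_pos": TCP position; "ee_rot": TCP orientation; "force": force on the tool from outside, world axes, zero at the start; "ft_torque": the same for the moment, N m; "opening": finger opening in m.
Only numpy, scipy, OpenCV 4.12 (cv2) and the standard library are available. Lean on these libraries where they do the work, as an engineer would, in place of code of your own. Each camera call takes 0.05 s, during which the arm holds its last target.

## Working session

There is one attempt and no reset: what is moved stays moved. The work goes in short steps, Python scripts to look and compute and a shell command to move; the robot and the scene stay as the last step left them, time stands still between calls to the robot, and variables do not carry over. Pictures are saved under pics/ and viewed, and the job is handed in when it is done.

```bash
ls; mkdir -p pics
cat > h.py <<'E'
import numpy as np, cv2
from plant import *
def save(p,name): cv2.imwrite(f'pics/{name}.png', cv2.cvtColor(p['img'],cv2.COLOR_RGB2BGR))
def cloud(p):
    K=p['intrinsics'];z=p['range_z'];v,u=np.mgrid[:z.shape[0],:z.shape[1]]
    c=np.stack([(u-K[0,2])/K[0,0]*z,(v-K[1,2])/K[1,1]*z,z],-1)
    return (c-p['t'])@p['R']
E
python3 - <<'E'
from h import *
s=observe();print(s)
for n in('top','scene'):
    p=get_image(n);save(p,n+'0');W=cloud(p);print(n,p['shot'],'campos',-p['R'].T@p['t'])
    for l in('drip_tray_center','tray_a_center','short_tray_center'):
        for r in outline_of(l,p):
            m=r['mask'];q=W[m&(p['range_z']>0)];q=q[q[:,2]>.034]
            if len(q)<20: print(l,r['confidence'],r['point'],len(q));continue
            rc=cv2.minAreaRect(q[:,:2].astype(np.float32));print(l,round(r['confidence'],2),np.round(r['point']),rc,np.percentile(q[:,2],[5,50,95]).round(3))
        for r in place_of(l,p): print('  place',r)
E
```

```text
pics
{'time': 0.0, 'joint_pos': array([ 1.07492872e+00,  2.45872124e-01,  1.55903240e+00,  3.04825847e-06,
        1.33868326e+00, -1.74134426e-01]), 'joint_velocities': array([-1.46342757e-03,  4.91890342e-04,  6.09051590e-04, -1.00738333e-03,
       -2.48325603e-04, -5.41527750e-05]), 'joint_efforts': array([ 1.41564331e-03, -4.29502130e+01, -3.26132655e+01, -3.38551808e-05,
        5.34597872e-03, -7.62224374e-06]), 'eef_pos': array([0.20527993, 0.61613938, 0.2301333 ]), 'ee_rot': array([ 1.60173935e-01,  9.87088302e-01, -9.41624387e-04, -3.29370595e-04]), 'force': array([-0.15757454,  0.21854368,  0.58996399]), 'ft_torque': array([-0.00169328,  0.01891184, -0.00477106]), 'opening': 0.08566419900369374}
top 1 campos [ 0.4393438  -0.01119354  0.90392658]
drip_tray_center 0.69 [288. 219.] ((0.5609788298606873, 0.008594609797000885), (0.17153994739055634, 0.059866271913051605), 14.889492988586426) [0.036 0.044 0.046]
  place {'point': [292.0, 223.8], 'confidence': 0.89}
tray_a_center 0.73 [430. 262.] ((0.46450671553611755, -0.27355411648750305), (0.14966414868831635, 0.06153548508882
[... 308 characters left out ...]
': 0.88}
scene 2 campos [ 1.18952136 -0.25261984  0.50002032]
drip_tray_center 0.57 [280. 225.] ((0.561192512512207, 0.008841782808303833), (0.17411956191062927, 0.06304675340652466), 14.213887214660645) [0.035 0.041 0.044]
  place {'point': [278.6, 221.6], 'confidence': 0.97}
tray_a_center 0.86 [134. 237.] ((0.4651896357536316, -0.272551953792572), (0.1522224247455597, 0.06145608052611351), 25.47325897216797) [0.035 0.041 0.044]
  place {'point': [130.5, 234.2], 'confidence': 0.88}
short_tray_center 0.93 [372. 244.] ((0.68043452501297, 0.15373796224594116), (0.10029672086238861, 0.06391854584217072), 69.9365005493164) [0.035 0.041 0.043]
  place {'point': [374.5, 242.1], 'confidence': 0.68}
```

View pics/top0.png

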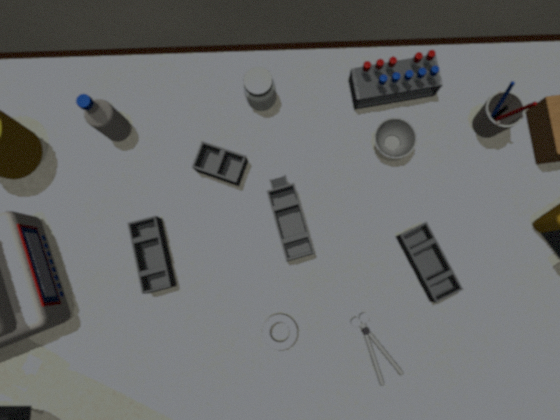

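View pics/scene0.png

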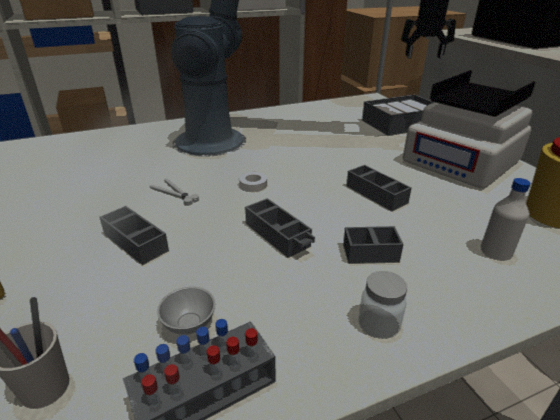

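```bash
cat >> h.py <<'E'
def fit(q,x,y,yaw,L=.15,Wd=.06):
    """robust centre/yaw: trimmed extents in own frame; q Nx3"""
    for _ in range(8):
        c,s=np.cos(yaw),np.sin(yaw);d=q[:,:2]-[x,y];a=d@[c,s];b=d@[-s,c]
        k=(abs(a)<L/2+.008)&(abs(b)<Wd/2+.015)
        # yaw+lateral by side walls
        P=k&(b>Wd/2-.012)&(abs(a)<.07);N=k&(b<-Wd/2+.012)&(abs(a)<.07)
        def edge(M,sg):
            bins=np.linspace(-.07,.07,15);o=[]
            for i in range(14):
                m=M&(a>=bins[i])&(a<bins[i+1])
                if m.sum()>3:o.append(((bins[i]+bins[i+1])/2,sg*np.percentile(sg*b[m],90)))
            o=np.array(o);f=np.polyfit(o[:,0],o[:,1],1);r=abs(np.polyval(f,o[:,0])-o[:,1]);o=o[r<=np.median(r)*3+1e-4];return np.polyfit(o[:,0],o[:,1],1)
        fp,fn=edge(P,1),edge(N,-1)
        lat=(fp[1]+fn[1])/2;dy=(fp[0]+fn[0])/2
        E1=k&(abs(b)<.028)&(abs(b)>.016);hi=np.percentile(a[E1],98.5);lo=np.percentile(a[E1],1.5)
        lon=(hi+lo)/2
        x+=lon*c-lat*s;y+=lon*s+lat*c;yaw+=np.arctan(dy)
    return x,y,yaw,hi-lo,fp[1]-fn[1]
E
python3 - <<'E'
from h import *
for n in('top','scene'):
    p=get_image(n);W=cloud(p);K=p['intrinsics']
    q=W[(p['range_z']>0)&(W[...,2]>.036)&(W[...,2]<.055)]
    for nm,x0,y0,yw in(('drip',.55,.004,np.radians(14.9)),('R',.4645,-.273,np.radians(25.3)),('L',.47,.27,np.radians(10))):
        m=np.hypot(q[:,0]-x0,q[:,1]-y0)<.12;r=q[m]
        rc=cv2.minAreaRect(r[:,:2].astype(np.float32))
        if nm!='drip': x0,y0=rc[0]; 
        if nm=='L': yw=np.radians(rc[2] if rc[1][0]>rc[1][1] else rc[2]-90)
        print(n,nm,rc,np.round(fit(r,x0,y0,yw),4), np.percentile(r[:,2],[50,90]))
E
```

```text
top drip ((0.561138391494751, 0.008638828992843628), (0.17173804342746735, 0.060016121715307236), 15.05622386932373) [0.5527 0.0064 0.261  0.1536 0.0585] [0.04385295 0.0459658 ]
top R ((0.46453148126602173, -0.2734856605529785), (0.14974534511566162, 0.061380259692668915), 25.159509658813477) [ 0.4645 -0.2732  0.4359  0.1477  0.0592] [0.0437914  0.04580746]
top L ((0.4878440499305725, 0.29657790064811707), (0.15033945441246033, 0.06207976117730141), 13.985997200012207) [0.4878 0.2958 0.2428 0.1481 0.0592] [0.04342602 0.04567114]
scene drip ((0.5609148740768433, 0.00934639573097229), (0.1738923341035843, 0.06207682937383652), 15.020349502563477) [0.5548 0.0069 0.2615 0.1568 0.059 ] [0.0415049 0.0433535]
scene R ((0.46449530124664307, -0.2725287079811096), (0.15315893292427063, 0.06168964132666588), 25.124141693115234) [ 0.4657 -0.2728  0.4382  0.1496  0.0586] [0.04184893 0.0436466 ]
scene L ((0.48822513222694397, 0.2968645691871643), (0.15244722366333008, 0.06319881975650787), 14.146598815917969) [0.4888 0.2959 0.2415 0.1485 0.0591] [0.04106608 0.043004  ]
```

```bash
cat >> h.py <<'E'
from scipy.spatial.transform import Rotation as Ro
def plan(x,y,z,yaw_y,s=None):
    """tool-axis delta (units) from present pose to target; yaw_y = world angle (deg) of tool y"""
    s=s or observe();R0=Ro.from_quat(s['ee_rot']);a=np.radians(yaw_y)
    yv=np.array([np.cos(a),np.sin(a),0]);zv=np.array([0,0,-1.]);R1=Ro.from_matrix(np.stack([np.cross(yv,zv),yv,zv],1))
    d=np.array([x,y,z])-s['eef_pos']
    print('t',round(s['time'],2),'pos',s['eef_pos'].round(4),'open',round(s['opening'],4),'F',s['force'].round(1),'q6',s['joint_pos'][5].round(2))
    print(' turn/pi',((R0.inv()*R1).as_rotvec()/np.pi).round(4),' shift in present axes',(R0.inv().apply(d)/.2).round(4),' in final axes',(R1.inv().apply(d)/.2).round(4),'dist',np.linalg.norm(d).round(3))
E
python3 - <<'E'
from h import *
for n in('top','scene'):
    p=get_image(n);W=cloud(p)
    q=W[(p['range_z']>0)&(W[...,2]>.036)&(W[...,2]<.055)]
    for x,y,yw in((.5505,.006,.2610),(.488,.2959,.2425),(.4648,-.273,.437)):
        c,s=np.cos(yw),np.sin(yw);d=q[:,:2]-[x,y];a=d@[c,s];b=d@[-s,c]
        k=(abs(b)<.02)&(abs(a)<.11);print(n,np.histogram(a[k]*1000,np.arange(-82,100,4))[0])
    if n=='top':
        Z=W[...,2]
        for t in np.linspace(0,1,8):
            c=np.array([.205,.616])*(1-t)+np.array([.488,.296])*t
            k=(np.hypot(W[...,0]-c[0],W[...,1]-c[1])<.08)&(p['range_z']>0);print(c.round(2),Z[k].max().round(3) if k.any() else None)
plan(.488,.296,.2,103.9)
E
```

```text
top [ 0 11 33  0  0  0  0  0  0  0 24 39 39  1  0  0  0  0  0  0  0  0  0  0
  0  0  0  5 44 39 20  0  0  0  0  0  0  0 39 16  7  9 13 19 11]
top [ 0 13 27  0  0  0  0  0  0  0 26 40 37  1  0  0  0  0  0  0  0  0  0  0
  0  0  0 12 40 35 19  0  0  0  0  0  0  0 45  6  0  0  0  0  0]
top [ 0 15 43  0  0  0  0  0  0  0 26 42 47  0  0  0  0  0  0  0  0  0  0  0
  0  0  0  2 43 37 22  0  0  0  0  0  0  0 29  9  0  0  0  0  0]
[0.2  0.62] 0.071
[0.25 0.57] 0.099
[0.29 0.52] 0.152
[0.33 0.48] 0.152
[0.37 0.43] 0.115
[0.41 0.39] 0.047
[0.45 0.34] 0.049
[0.49 0.3 ] 0.049
scene [ 0  7 39 12  0  0  0  0  0  0 11 17 42 18  0  0  0  0  0  0  0  0  0  0
  0  0  0  3 18 25 53  0  0  0  0  0  0  1 29 38 11 12 13 13 15]
scene [ 0  3 29  3  0  0  0  0  0  0  8  9 29  7  0  0  0  0  0  0  0  0  0  0
  0  0  0  1 15 15 27  0  0  0  0  0  0  0 16 23  0  0  0  0  0]
scene [ 0 13 53  4  0  0  0  0  0  0 12 23 61 14  0  0  0  0  0  0  0  0  0  0
  0  0  0  5 17 32 68  0  0  0  0  0  0  2 39 48  0  0  0  0  0]
t 0.9 pos [0.2056 0.6167 0.2313] open 0.0852 F [-0.2 -0.4 -0.2] q6 -0.17
 turn/pi [ 0.     -0.     -0.1796]  shift in present axes [-1.8467 -1.0744  0.1564]  in final axes [-0.9857 -1.8956  0.1565] dist 0.428
```

```bash
python3 -m crank '[[[0,0,0],[-0.168,-0.098,0],-1],[[0,0,0],[-0.168,-0.098,0],-1],[[0,0,0],[-0.168,-0.098,0],-1],[[0,0,0],[-0.168,-0.098,0],-1],[[0,0,0],[-0.168,-0.098,0],-1],[[0,0,0],[-0.168,-0.098,0],-1],[[0,0,0],[-0.168,-0.098,0],-1],[[0,0,0],[-0.168,-0.098,0],-1]]'; python3 -c "
from h import *
plan(.488,.296,.15,103.9)"
```

```text
time: 1.57
eef_pos: [0.4119, 0.3814, 0.2316]
ee_rot: [0.16, 0.987, 0.0, 0.0]
force: [0.7, -0.8, 0.6]
opening: 0.0853
t 1.57 pos [0.4119 0.3814 0.2316] open 0.0853 F [ 0.7 -0.8  0.6] q6 -0.7
 turn/pi [ 1.000e-04  2.000e-04 -1.796e-01]  shift in present axes [-0.4956 -0.2849  0.4079]  in final axes [-0.2666 -0.5056  0.4078] dist 0.14
```

```bash
python3 -m crank '[[[0,0,-0.0359],[0,0,0.02],-1],[[0,0,-0.0359],[0,0,0.02],-1],[[0,0,-0.0359],[0,0,0.02],-1],[[0,0,-0.0359],[0,0,0.02],-1],[[0,0,-0.0359],[0,0,0.02],-1],[[0,0,0],[-0.089,-0.1685,0.05],-1],[[0,0,0],[-0.089,-0.1685,0.05],-1],[[0,0,0],[-0.089,-0.1685,0.05],-1]]'; python3 -c "
from h import *
plan(.488,.296,.006,103.9)"
```

```text
time: 2.23
eef_pos: [0.4877, 0.2969, 0.1813]
ee_rot: [-0.122, 0.993, 0.0, 0.0]
force: [0.3, 0.7, 0.4]
opening: 0.0854
t 2.23 pos [0.4877 0.2969 0.1813] open 0.0854 F [0.3 0.7 0.4] q6 -1.47
 turn/pi [0.     0.0003 0.0004]  shift in present axes [ 5.000e-04 -5.000e-03  8.764e-01]  in final axes [-4.000e-04 -4.900e-03  8.764e-01] dist 0.175
```

```bash
python3 -m crank '[[[0,0,0],[0,0,0.13],-1],[[0,0,0],[0,0,0.13],-1],[[0,0,0],[0,0,0.13],-1],[[0,0,0],[0,0,0.13],-1],[[0,0,0],[0,0,0.13],-1],[[0,0,0],[0,0,0.13],-1],[[0,0,0],[0,0,0.07],-1],[[0,0,0],[0,0,0.02],-1]]'; python3 -c "
from h import *
plan(.488,.296,.006,103.9)"
```

```text
time: 2.9
eef_pos: [0.4849, 0.2967, 0.0042]
ee_rot: [-0.121, 0.993, -0.001, -0.003]
force: [0.2, 0.4, -0.1]
opening: 0.0852
t 2.9 pos [0.4849 0.2967 0.0042] open 0.0852 F [ 0.2  0.4 -0.1] q6 -1.46
 turn/pi [-0.0002 -0.0018 -0.0002]  shift in present axes [-0.0143 -0.0069 -0.009 ]  in final axes [-0.0144 -0.0069 -0.009 ] dist 0.004
```

```bash
python3 -m crank '[[[0,0,0],[0,0,0],1],[[0,0,0],[0,0,0],1],[[0,0,0],[0,0,0],1],[[0,0,0],[0,0,0],1],[[0,0,0],[0,0,0],1],[[0,0,0],[0,0,0],1],[[0,0,0],[0,0,0],1],[[0,0,0],[0,0,0],1]]'; python3 -c "
from h import *
plan(.488,.296,.006,103.9)
p=get_image('scene');save(p,'grip1')"
```

```text
time: 3.57
eef_pos: [0.4882, 0.298, 0.0089]
ee_rot: [-0.121, 0.993, 0.0, 0.001]
force: [-0.9, -1.3, 6.5]
opening: 0.0591
t 3.57 pos [0.4882 0.298  0.0089] open 0.0591 F [-0.9 -1.3  6.5] q6 -1.46
 turn/pi [ 0.0001  0.0008 -0.0001]  shift in present axes [ 0.0035 -0.0093  0.0143]  in final axes [ 0.0035 -0.0093  0.0143] dist 0.003
```

View pics/grip1.png

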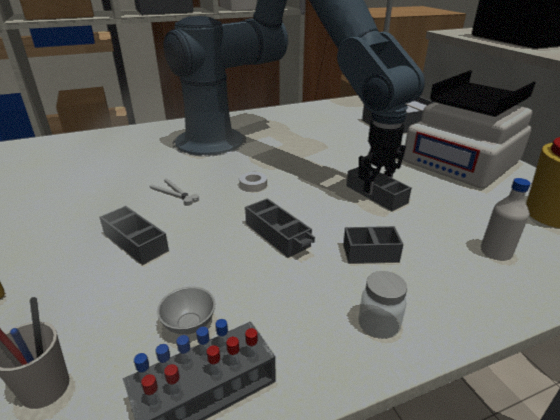

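```bash
python3 -m crank '[[[0,0,0],[0,0,-0.03],1],[[0,0,0],[0,0,-0.08],1],[[0,0,0],[0,0,-0.12],1],[[0,0,0],[0,0,-0.15],1],[[0,0,0],[0,0,-0.15],1],[[0,0,0],[0,0,-0.12],1],[[0,0,0],[0,0,-0.06],1],[[0,0,0],[0,0,0],1]]'; python3 -c "
from h import *
plan(.5121,-.0043,.15,105)"
```

```text
time: 4.28
eef_pos: [0.4888, 0.2982, 0.1526]
ee_rot: [-0.121, 0.993, 0.001, 0.003]
force: [0.5, 0.2, -1.1]
opening: 0.0593
t 4.28 pos [0.4888 0.2982 0.1526] open 0.0593 F [ 0.5  0.2 -1.1] q6 -1.46
 turn/pi [ 0.0002  0.0019 -0.0062]  shift in present axes [ 0.2495 -1.4964  0.0106]  in final axes [ 0.2787 -1.4912  0.0131] dist 0.303
```

```bash
python3 -m crank '[[[0,0,-0.006],[0.02,-0.09,0],1],[[0,0,0],[0.04,-0.2,0],1],[[0,0,0],[0.04,-0.2,0],1],[[0,0,0],[0.04,-0.2,0],1],[[0,0,0],[0.04,-0.2,0],1],[[0,0,0],[0.04,-0.2,0],1],[[0,0,0],[0.04,-0.2,0],1],[[0,0,0],[0.02,-0.2,0],1]]'; python3 -m crank '[[[0,0,0],[0,0,0],1],[[0,0,0],[0,0,0],1],[[0,0,0],[0,0,0],1],[[0,0,0],[0,0,0],1],[[0,0,0],[0,0,0],1],[[0,0,0],[0,0,0],1],[[0,0,0],[0,0,0],1],[[0,0,0],[0,0,0],1]]'
python3 - <<'E'
from h import *
plan(.5121,-.0043,.054,105)
for n in('top','scene'):
    p=get_image(n);save(p,n+'h1');W=cloud(p)
    Z=W[...,2];ee=observe()['eef_pos']
    d=W[...,:2]-ee[:2];a0=np.radians(15);a=d@[np.cos(a0),np.sin(a0)];b=d@[-np.sin(a0),np.cos(a0)]
    k=(p['range_z']>0)&(abs(a)<.1)&(abs(b)<.05)&(Z>.12)&(Z<.195)
    print(n,'a',np.histogram(a[k]*1000,np.arange(-90,91,10)),'z',np.histogram(Z[k]*1000,np.arange(120,196,5)))
    k2=k&(abs(Z-.18)<.02);
    for lo,hi in((-.09,-.05),(.05,.09)):
        m=k2&(a>lo)&(a<hi)
        if m.sum():print(m.sum(),'a',np.percentile(a[m],[2,98]),'b',np.percentile(b[m],[2,98]),'z',np.percentile(Z[m],[2,50,90]))
E
```

```text
time: 4.95
eef_pos: [0.5074, -0.0064, 0.1469]
ee_rot: [-0.13, 0.991, 0.001, -0.002]
force: [0.8, 0.2, -1.9]
opening: 0.0592
time: 5.62
eef_pos: [0.5095, -0.0042, 0.1493]
ee_rot: [-0.131, 0.991, -0.0, -0.0]
force: [-0.3, 0.1, -1.2]
opening: 0.0592
t 5.62 pos [ 0.5095 -0.0042  0.1493] open 0.0592 F [-0.3  0.1 -1.2] q6 -2.06
 turn/pi [-0.     -0.      0.0001]  shift in present axes [-0.0126 -0.0039  0.4764]  in final axes [-0.0126 -0.0039  0.4764] dist 0.095
top a (array([  0,  23,  91, 167, 219, 123,  34,   0,   0,   0,   0,   0,   0,
         0,   0,   0,   0,   0]), array([-90, -80, -70, -60, -50, -40, -30, -20, -10,   0,  10,  20,  30,
        40,  50,  60,  70,  80,  90])) z (array([  0,   0,   0,   1, 258, 175,   5,   5,   5,   4,   6,   3, 117,
        78,   0]), array([120, 125, 130, 135, 140, 145, 150, 155, 160, 165, 170, 175, 180,
       185, 190, 195]))
22 a [-0.07505226 -0.05040414] b [-0.02692945  0.02820175] z [0.1633797  0.184408   0.18612876]
scene a (array([  0,  26,  48,  50,  44, 203,  86,  46,  85, 186, 139,  83, 268,
       116,  93,  84, 592,   0]), array([-90, -80, -70, -60, -50, -40, -30, -20, -10,   0,  10,  20,  30,
        40,  50,  60,  70,  80,  90])) z (array([  0,   0,   0,  21, 162, 146, 163, 168, 204, 249, 258, 288, 399,
        50,  41]), array([120, 125, 130, 135, 140, 145, 150, 155, 160, 165, 170, 175, 180,
       185, 190, 195]))
66 a [-0.07520144 -0.0503155 ] b [-0.03094603  0.0268336 ] z [0.16037074 0.1702344  0.18149495]
442 a [0.0511909  0.07548456] b [-0.03100359  0.02849122] z [0.16068455 0.173814   0.18278778]
```

```bash
python3 -m crank '[[[0,0,0],[-0.0125,-0.004,0.06],1],[[0,0,0],[0,0,0.1],1],[[0,0,0],[0,0,0.1],1],[[0,0,0],[0,0,0.1],1],[[0,0,0],[0,0,0.06],1],[[0,0,0],[0,0,0.03],1],[[0,0,0],[0,0,0.01],1],[[0,0,0],[0,0,0],1]]'; python3 -m crank '[[[0,0,0],[0,0,0],1],[[0,0,0],[0,0,0.005],1],[[0,0,0],[0,0,0.005],1],[[0,0,0],[0,0,0.005],1],[[0,0,0],[0,0,0.005],1],[[0,0,0],[0,0,0.003],1],[[0,0,0],[0,0,0],1],[[0,0,0],[0,0,0],1]]'; python3 -c "
from h import *
plan(.5121,-.0043,.0527,105)
for n in('top','scene'):
  p=get_image(n);save(p,n+'p1')"
```

```text
time: 6.38
eef_pos: [0.5123, -0.005, 0.0572]
ee_rot: [-0.13, 0.991, -0.0, -0.0]
force: [0.6, 0.3, -1.3]
opening: 0.0591
time: 7.05
eef_pos: [0.5123, -0.005, 0.0529]
ee_rot: [-0.13, 0.991, -0.0, 0.0]
force: [-1.5, -0.1, 0.1]
opening: 0.0594
t 7.05 pos [ 0.5123 -0.005   0.0529] open 0.0594 F [-1.5 -0.1  0.1] q6 -2.06
 turn/pi [-0.      0.0001 -0.0003]  shift in present axes [-0.0001  0.0035  0.0009]  in final axes [-0.0002  0.0035  0.0009] dist 0.001
```

View pics/scenep1.png

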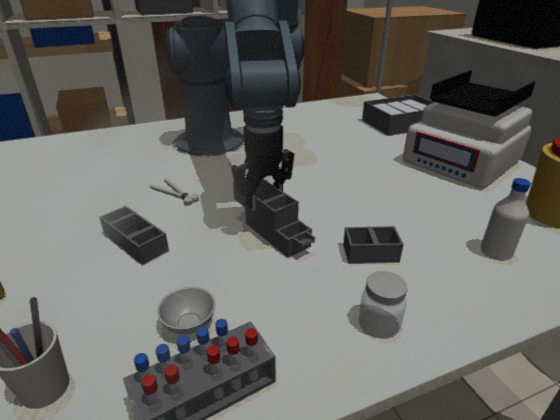

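```bash
python3 -m crank '[[[0,0,0],[0,0.003,0.002],1],[[0,0,0],[0,0,0],-1],[[0,0,0],[0,0,0],-1],[[0,0,0],[0,0,0],-1],[[0,0,0],[0,0,0],-1],[[0,0,0],[0,0,0],-1],[[0,0,0],[0,0,0],-1],[[0,0,0],[0,0,0],-1]]';python3 -m crank '[[[0,0,0],[0,0,0],-1],[[0,0,0],[0,0,-0.03],-1],[[0,0,0],[0,0,-0.06],-1],[[0,0,0],[0,0,-0.1],-1],[[0,0,0],[0,0,-0.15],-1],[[0,0,0],[0,0,-0.15],-1],[[0,0,0],[0,0,-0.1],-1],[[0,0,0],[0,0,0],-1]]'; python3 -c "
from h import *
plan(.4648,-.273,.17,115.1)"
```

```text
time: 7.82
eef_pos: [0.512, -0.0044, 0.0522]
ee_rot: [-0.13, 0.992, 0.0, -0.0]
force: [-1.0, 0.2, -0.1]
opening: 0.0856
time: 8.48
eef_pos: [0.5154, -0.0051, 0.1771]
ee_rot: [-0.13, 0.991, -0.002, 0.005]
force: [0.9, -0.4, -0.7]
opening: 0.0854
t 8.48 pos [ 0.5154 -0.0051  0.1771] open 0.0854 F [ 0.9 -0.4 -0.7] q6 -2.06
 turn/pi [-0.002   0.0031 -0.0563]  shift in present axes [ 0.5909 -1.2286  0.036 ]  in final axes [ 0.7975 -1.1057  0.0354] dist 0.273
```

```bash
python3 -m crank '[[[0,0,-0.028],[0,0,0],-1],[[0,0,-0.028],[0,0,0],-1],[[0,0,0],[0.117,-0.164,0],-1],[[0,0,0],[0.117,-0.164,0],-1],[[0,0,0],[0.117,-0.164,0],-1],[[0,0,0],[0.117,-0.164,0],-1],[[0,0,0],[0.117,-0.164,0],-1],[[0,0,0],[0.117,-0.1,0],-1]]';python3 -m crank '[[[0,0,0],[0.05,-0.1,0],-1],[[0,0,0],[0,-0.09,0],-1],[[0,0,0],[0,0,0],-1],[[0,0,0],[0,0,0],-1],[[0,0,0],[0,0,0],-1],[[0,0,0],[0,0,0],-1],[[0,0,0],[0,0,0],-1],[[0,0,0],[0,0,0],-1]]'
python3 - <<'E'
from h import *
plan(.4648,-.273,.006,115.1)
for n in('top','scene'):
    p=get_image(n);save(p,n+'s1');W=cloud(p);Z=W[...,2]
    q=W[(p['range_z']>0)&(Z>.08)&(Z<.1)];q=q[np.hypot(q[:,0]-.512,q[:,1]+.0043)<.11]
    print(n,'mid',np.round(fit(q,.512,-.0043,.261),4))
    q=W[(p['range_z']>0)&(Z>.036)&(Z<.055)];c,s=np.cos(.261),np.sin(.261);d=q[:,:2]-[.5505,.006];a=d@[c,s];b=d@[-s,c]
    k=(abs(b)<.02)&(abs(a)<.11);print(np.histogram(a[k]*1000,np.arange(-82,100,4))[0])
    k=(abs(b)>.022)&(abs(b)<.036)&(a>.04)&(a<.07);print('side b',np.percentile(b[k],[3,97]))
E
```

```text
time: 9.15
eef_pos: [0.4622, -0.2334, 0.1708]
ee_rot: [-0.216, 0.976, -0.001, 0.0]
force: [1.4, 0.3, -0.1]
opening: 0.0853
time: 9.82
eef_pos: [0.4697, -0.2683, 0.1703]
ee_rot: [-0.217, 0.976, 0.0, -0.0]
force: [0.0, 0.0, -0.3]
opening: 0.0854
t 9.82 pos [ 0.4697 -0.2683  0.1703] open 0.0854 F [ 0.   0.  -0.3] q6 -2.74
 turn/pi [ 0.0001 -0.     -0.    ]  shift in present axes [ 0.0319 -0.011   0.8214]  in final axes [ 0.0319 -0.0109  0.8214] dist 0.164
top mid [ 0.5117 -0.0061  0.2591  0.1484  0.0587]
[18  0  0 24 41 38 41 39 39 39 39 36 39 39 40 40 38 38  1  0  0 10 38 36
 40 39 37 38 15  0  0  0  0  0  0  0  0  0 40 17  6  8 17 17 13]
side b [-0.02994296  0.02961322]
scene mid [ 0.5126 -0.0059  0.2576  0.1491  0.0588]
[ 0  0 14  7  1  0  0  0  0  0  0  0  0  0  0  0  0  0  0  0  0  0  0  0
  0  0  0  0 43 57 48  0  0  0  0  0  0  0 31 40  9 10 14 14 16]
side b [-0.03009026  0.03024656]
```

View pics/tops1.png

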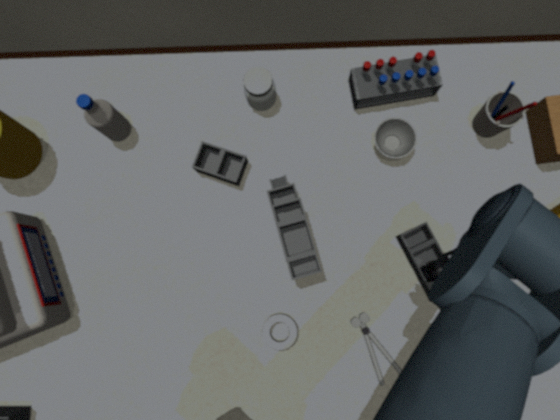

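```bash
for i in 1; do python3 -m crank '[[[0,0,0.039],[0,0,0],-1],[[0,0,0.039],[0,0,0],-1],[[0,0,0.039],[0,0,0],-1],[[0,0,0.039],[0,0,0],-1],[[0,0,0.039],[0,0,0],-1],[[0,0,0.039],[0,0,0],-1],[[0,0,0.039],[0,0,0],-1],[[0,0,0.039],[0,0,0],-1]]';done; python3 -m crank '[[[0,0,0.039],[0,0,0],-1],[[0,0,0.039],[0,0,0],-1],[[0,0,0.039],[0,0,0],-1],[[0,0,0.039],[0,0,0],-1],[[0,0,0.039],[0,0,0],-1],[[0,0,0.039],[0,0,0],-1],[[0,0,0.039],[0,0,0],-1],[[0,0,0.039],[0,0,0],-1]]'; python3 -m crank '[[[0,0,0.039],[0,0,0],-1],[[0,0,0.039],[0,0,0],-1],[[0,0,0.039],[0,0,0],-1],[[0,0,0.039],[0,0,0],-1],[[0,0,0.039],[0,0,0],-1],[[0,0,0.039],[0,0,0],-1],[[0,0,0.039],[0,0,0],-1],[[0,0,0.039],[0,0,0],-1]]'; python3 -c "
from h import *
plan(.4648,-.273,.006,-64.9)"
```

```text
time: 10.58
eef_pos: [0.4697, -0.269, 0.1703]
ee_rot: [0.271, 0.963, 0.0, -0.0]
force: [-0.4, 0.1, -0.3]
opening: 0.0853
time: 11.25
eef_pos: [0.4697, -0.2689, 0.1703]
ee_rot: [0.692, 0.722, 0.0, -0.0]
force: [0.3, 0.1, 0.2]
opening: 0.0856
time: 11.92
eef_pos: [0.4697, -0.269, 0.1703]
ee_rot: [0.95, 0.311, -0.0, -0.0]
force: [-0.8, -0.1, -1.1]
opening: 0.0855
t 11.92 pos [ 0.4697 -0.269   0.1703] open 0.0855 F [-0.8 -0.1 -1.1] q6 0.21
 turn/pi [-0.      0.      0.0618]  shift in present axes [-0.0315  0.002   0.8214]  in final axes [-0.0305  0.008   0.8214] dist 0.164
```

```bash
python3 -m crank '[[[0,0,0.031],[0,0,0],-1],[[0,0,0.031],[0,0,0],-1],[[0,0,0],[-0.03,0.008,0.05],-1],[[0,0,0],[0,0,0.13],-1],[[0,0,0],[0,0,0.13],-1],[[0,0,0],[0,0,0.13],-1],[[0,0,0],[0,0,0.13],-1],[[0,0,0],[0,0,0.1],-1]]'; python3 -m crank '[[[0,0,0],[0,0,0.09],-1],[[0,0,0],[0,0,0.04],-1],[[0,0,0],[0,0,0.01],-1],[[0,0,0],[0,0,0],-1],[[0,0,0],[0,0,0],-1],[[0,0,0],[0,0,0],-1],[[0,0,0],[0,0,0],-1],[[0,0,0],[0,0,0],-1]]';  python3 -c "
from h import *
plan(.4648,-.273,.0085,-64.9)"
```

```text
time: 12.58
eef_pos: [0.4635, -0.2724, 0.0335]
ee_rot: [0.975, 0.221, -0.001, -0.001]
force: [-0.2, 0.1, -1.2]
opening: 0.0851
time: 13.25
eef_pos: [0.4654, -0.2736, 0.0092]
ee_rot: [0.976, 0.22, 0.0, 0.001]
force: [0.2, 0.3, -0.2]
opening: 0.0855
t 13.25 pos [ 0.4654 -0.2736  0.0092] open 0.0855 F [ 0.2  0.3 -0.2] q6 0.39
 turn/pi [ 0.0005 -0.0002  0.0017]  shift in present axes [-0.0014 -0.0042  0.0035]  in final axes [-0.0014 -0.0042  0.0035] dist 0.001
```

Well placed. Grip and lift.

```bash
python3 -m crank '[[[0,0,0],[0,0,0],1],[[0,0,0],[0,0,0],1],[[0,0,0],[0,0,0],1],[[0,0,0],[0,0,0],1],[[0,0,0],[0,0,0],1],[[0,0,0],[0,0,0],1],[[0,0,0],[0,0,0],1],[[0,0,0],[0,0,0],1]]'; python3 -c "
from h import *
plan(.4648,-.273,.0085,-64.9)"; python3 -m crank '[[[0,0,0],[0,0,-0.03],1],[[0,0,0],[0,0,-0.08],1],[[0,0,0],[0,0,-0.15],1],[[0,0,0],[0,0,-0.2],1],[[0,0,0],[0,0,-0.2],1],[[0,0,0],[0,0,-0.15],1],[[0,0,0],[0,0,-0.08],1],[[0,0,0],[0,0,-0.03],1]]';python3 -m crank '[[[0,0,0.014],[0,0,0],1],[[0,0,0.014],[0,0,0],1],[[0,0,0.014],[0,0,0],1],[[0,0,0.014],[0,0,0],1],[[0,0,0],[0,0,0],1],[[0,0,0],[0,0,0],1],[[0,0,0],[0,0,0],1],[[0,0,0],[0,0,0],1]]'; python3 -c "
from h import *
plan(.5508,.0055,.19,-75.05)"
```

```text
time: 13.92
eef_pos: [0.4653, -0.2735, 0.0088]
ee_rot: [0.976, 0.22, 0.0, 0.0]
force: [0.4, -0.2, 5.6]
opening: 0.0588
t 13.92 pos [ 0.4653 -0.2735  0.0088] open 0.0588 F [ 0.4 -0.2  5.6] q6 0.39
 turn/pi [ 0.0002 -0.0001  0.0016]  shift in present axes [-0.0011 -0.0034  0.0015]  in final axes [-0.0011 -0.0034  0.0015] dist 0.001
time: 14.58
eef_pos: [0.4659, -0.2741, 0.1957]
ee_rot: [0.976, 0.22, 0.002, 0.002]
force: [-0.0, -1.0, -1.0]
opening: 0.0593
time: 15.25
eef_pos: [0.4646, -0.2729, 0.1917]
ee_rot: [0.991, 0.134, -0.0, -0.0]
force: [0.2, -0.4, -1.7]
opening: 0.0593
t 15.25 pos [ 0.4646 -0.2729  0.1917] open 0.0593 F [ 0.2 -0.4 -1.7] q6 0.56
 turn/pi [-0.0003  0.0002  0.0022]  shift in present axes [ 0.784  -1.2286  0.009 ]  in final axes [ 0.7755 -1.234   0.0083] dist 0.291
```

```bash
python3 -m crank '[[[0,0,0.0022],[0.06,-0.1,0],1],[[0,0,0],[0.11,-0.17,0],1],[[0,0,0],[0.11,-0.17,0],1],[[0,0,0],[0.11,-0.17,0],1],[[0,0,0],[0.11,-0.17,0],1],[[0,0,0],[0.11,-0.17,0],1],[[0,0,0],[0.11,-0.17,0],1],[[0,0,0],[0.055,-0.114,0],1]]'; python3 -m crank '[[[0,0,0],[0,0,0],1],[[0,0,0],[0,0,0],1],[[0,0,0],[0,0,0],1],[[0,0,0],[0,0,0],1],[[0,0,0],[0,0,0],1],[[0,0,0],[0,0,0],1],[[0,0,0],[0,0,0],1],[[0,0,0],[0,0,0],1]]'
python3 - <<'E'
from h import *
plan(.5509,.0055,.0967,-75.05)
p=get_image('scene');save(p,'sceneh2');W=cloud(p);Z=W[...,2];ee=observe()['eef_pos']
d=W[...,:2]-ee[:2];a0=np.radians(15);a=d@[np.cos(a0),np.sin(a0)];b=d@[-np.sin(a0),np.cos(a0)]
k2=(p['range_z']>0)&(abs(b)<.05)&(Z>ee[2]+.01)&(Z<ee[2]+.04)
for lo,hi in((-.09,-.05),(.05,.09)):
    m=k2&(a>lo)&(a<hi)
    if m.sum():print(m.sum(),'a',np.percentile(a[m],[2,98]),'b',np.percentile(b[m],[2,98]),'z',np.percentile(Z[m],[2,50,90]))
E
```

```text
time: 15.92
eef_pos: [0.5517, 0.0085, 0.1923]
ee_rot: [0.991, 0.131, 0.0, -0.0]
force: [0.6, -0.3, -0.2]
opening: 0.0594
time: 16.58
eef_pos: [0.551, 0.0047, 0.1923]
ee_rot: [0.992, 0.129, 0.0, 0.0]
force: [-0.3, 0.7, -0.8]
opening: 0.059
t 16.58 pos [0.551  0.0047 0.1923] open 0.059 F [-0.3  0.7 -0.8] q6 1.11
 turn/pi [ 0.     -0.     -0.0004]  shift in present axes [ 0.0007 -0.0039  0.478 ]  in final axes [ 0.0007 -0.0038  0.478 ] dist 0.096
84 a [-0.07479396 -0.05100379] b [-0.03122267  0.02612373] z [0.20346425 0.21554389 0.22438832]
534 a [0.0508546  0.07623976] b [-0.03133058  0.02739993] z [0.20328678 0.2163371  0.22592796]
```

View pics/sceneh2.png

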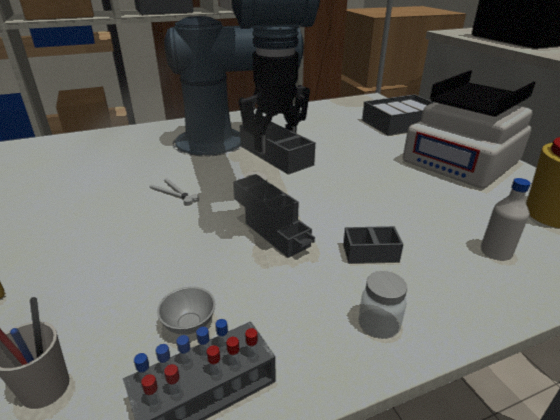

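```bash
python3 -m crank '[[[0,0,0],[0,-0.012,0.06],1],[[0,0,0],[0,0,0.1],1],[[0,0,0],[0,0,0.1],1],[[0,0,0],[0,0,0.1],1],[[0,0,0],[0,0,0.06],1],[[0,0,0],[0,0,0.03],1],[[0,0,0],[0,0,0],1],[[0,0,0],[0,0,0],1]]'; python3 -m crank '[[[0,0,0],[0,0,0],1],[[0,0,0],[0,0,0.005],1],[[0,0,0],[0,0,0.005],1],[[0,0,0],[0,0,0.005],1],[[0,0,0],[0,0,0.005],1],[[0,0,0],[0,0,0.005],1],[[0,0,0],[0,0,0.003],1],[[0,0,0],[0,0,0],1]]'; python3 -c "
from h import *
plan(.5504,.0072,.0967,-75.05)
for n in('top','scene'):
  p=get_image(n);save(p,n+'p2')"
```

```text
time: 17.3
eef_pos: [0.5507, 0.0075, 0.1026]
ee_rot: [0.992, 0.13, 0.0, 0.0]
force: [-0.7, -0.4, -1.4]
opening: 0.0591
time: 17.97
eef_pos: [0.5504, 0.0075, 0.0968]
ee_rot: [0.992, 0.13, -0.0, 0.0]
force: [-1.0, 0.3, 0.3]
opening: 0.0592
t 17.97 pos [0.5504 0.0075 0.0968] open 0.0592 F [-1.   0.3  0.3] q6 1.12
 turn/pi [ 0.      0.     -0.0002]  shift in present axes [-0.0005  0.0015  0.0005]  in final axes [-0.0005  0.0015  0.0005] dist 0.0
```

View pics/scenep2.png

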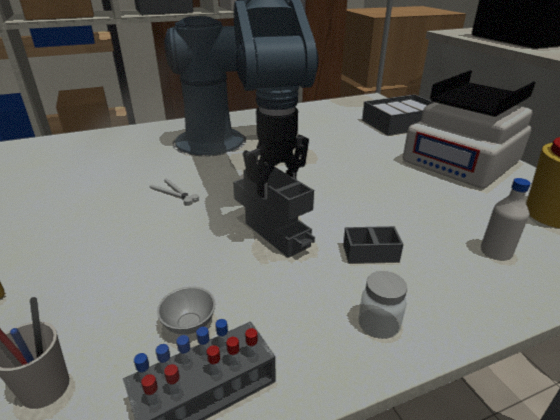

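The top tray (278,190) sits straight above the drip tray, with the middle tray set back and the contact force light. Release and retreat.

```bash
python3 -m crank '[[[0,0,0],[0,0,0.002],1],[[0,0,0],[0,0,0],-1],[[0,0,0],[0,0,0],-1],[[0,0,0],[0,0,0],-1],[[0,0,0],[0,0,0],-1],[[0,0,0],[0,0,0],-1],[[0,0,0],[0,0,0],-1],[[0,0,0],[0,0,0],-1]]';python3 -m crank '[[[0,0,0],[0,0,0],-1],[[0,0,0],[0,0,-0.03],-1],[[0,0,0],[0,0,-0.06],-1],[[0,0,0],[0,0,-0.1],-1],[[0,0,0],[0,0,-0.15],-1],[[0,0,0],[0,0,-0.15],-1],[[0,0,0],[0,0,-0.15],-1],[[0,0,0],[0,0,-0.1],-1]]'; python3 -m crank '[[[0,0,0],[0,0.2,0],-1],[[0,0,0],[0,0.2,0],-1],[[0,0,0],[0,0.2,0],-1],[[0,0,0],[0,0.2,0],-1],[[0,0,0],[0,0.2,0],-1],[[0,0,0],[0,0.2,0],-1],[[0,0,0],[0,0,0],-1],[[0,0,0],[0,0,0],-1]]'
python3 - <<'E'
from h import *
plan(.55,.007,.2,-75.05)
for n in('top','scene'):
    p=get_image(n);save(p,n+'f');W=cloud(p);Z=W[...,2];V=p['range_z']>0
    def s(lo,hi,x,y,r=.11):
        q=W[V&(Z>lo)&(Z<hi)];return q[np.hypot(q[:,0]-x,q[:,1]-y)<r]
    q=s(.124,.145,.55,.007);print(n,'top',np.round(fit(q,.5504,.007,.261),4),np.percentile(q[:,2],[10,50,90]).round(4))
    try: print('mid',np.round(fit(s(.08,.1,.512,-.004),.512,-.0043,.261),4))
    except Exception as e: print('mid',e)
    q=s(.036,.055,.5505,.006,.13);d=q[:,:2]-[.5505,.006];c,ss=np.cos(.261),np.sin(.261);a=d@[c,ss];b=d@[-ss,c]
    print('drip a',np.percentile(a,[1,99.5]).round(4));k=abs(a)<.07
    if k.sum()>5:print('b',np.percentile(b[k],[3,97]).round(4))
    q=s(.036,.055,.68,.1535,.08);print('short',cv2.minAreaRect(q[:,:2].astype(np.float32)))
E
```

```text
time: 18.73
eef_pos: [0.5504, 0.0076, 0.0962]
ee_rot: [0.992, 0.13, -0.0, -0.0]
force: [0.2, 0.4, 0.8]
opening: 0.0855
time: 19.4
eef_pos: [0.5516, 0.0074, 0.2493]
ee_rot: [0.992, 0.13, 0.003, 0.001]
force: [-0.0, 0.3, 0.4]
opening: 0.0852
time: 20.07
eef_pos: [0.6123, -0.2264, 0.2452]
ee_rot: [0.992, 0.128, 0.0, 0.0]
force: [-0.6, 0.3, -0.4]
opening: 0.0854
t 20.07 pos [ 0.6123 -0.2264  0.2452] open 0.0854 F [-0.6  0.3 -0.4] q6 0.79
 turn/pi [ 0.0001 -0.0002 -0.0011]  shift in present axes [-0.0041 -1.208   0.2253]  in final axes [ 3.0000e-04 -1.2079e+00  2.2580e-01] dist 0.246
top top [0.5504 0.0063 0.2563 0.1485 0.0586] [0.1296 0.132  0.1337]
mid [ 0.5097 -0.0051  0.2766  0.1438  0.0528]
drip a [-0.111  -0.0806]
short ((0.6799092292785645, 0.15339474380016327), (0.100958451628685, 0.060854461044073105), 70.22969818115234)
scene top [0.552  0.0068 0.2561 0.1481 0.0589] [0.1251 0.1295 0.1311]
mid [ 0.5158 -0.005   0.2757  0.1555  0.0588]
drip a [-0.1074  0.0974]
b [-0.0316  0.028 ]
short ((0.6798617839813232, 0.15394362807273865), (0.10093729197978973, 0.0637442097067833), 69.2389144897461)
```

View pics/topf.png

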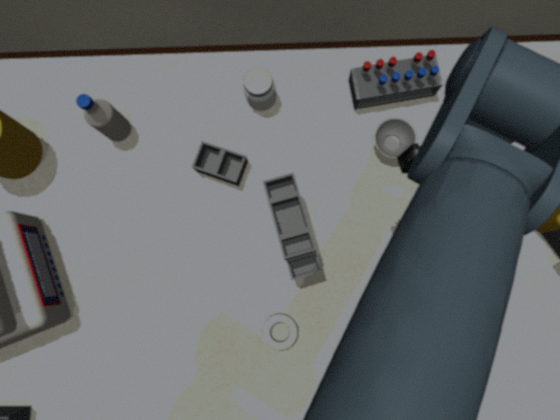

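View pics/scenef.png

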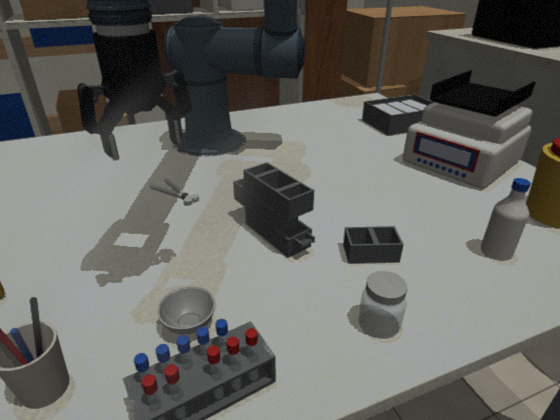

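```bash
python3 -c "
from plant import *
print(job_done())"
```

```text
the job is handed in; nothing more can be done
None
```

Both long trays are stacked on the drip tray as asked, and I handed the job in at about 20 s. I set the left tray flat on the drip tray first, shifted away from the spout, then the right tray on top of that, straight above the drip tray.

| Check | Measured (cameras good to about 2 mm) |
|---|---|
| First tray, shift from the drip tray (measured before the second tray went on) | about 40 mm away from the spout, about 1.6 mm sideways, 0.2° out of parallel |
| Second tray, offset from the drip tray | about 0–1.5 mm, 0.3° out of parallel; its rim is level at about 0.132 m |
| Drip tray | still in place: sides within measuring error after the first tray, spout end unmoved at the end |
| Short tray | unmoved |

- **Forces:** the readings I took stayed below 7 N, and the gripper ended open and clear of everything.
- **Middle tray, final fit not usable:** once the second tray covered most of it, the two cameras put it about 6 mm apart lengthwise and about 1° different in angle from before. I relied on the earlier measurement and the final pictures, where the middle tray still stands set back.
- **Near a joint limit:** the last joint came right up to its range limit (−2.74 rad) on the way to the second tray. I turned the gripper half round before gripping.

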